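# Hold the sole heater's hood open with its hand lever

### The job

I want to take the warm soles out of the heater: slide the hold-down bolt on its front ledge fully back out of the hood's keeper, then press the red pad of the hand lever right down with the fingers so that the hood swings up, and hold it down there - the program finishes with the fingers still holding the lever down and the hood fully up. Do not let the hood drop; the hood is hot, so never touch it, and leave everything else on the bench alone - do not pick up or shove anything.

Things in the scene. Friction and masses are not known exactly. Their poses are not given: they have to be found in the camera images.
- heater: Sole heater fixed on the bench: blue-grey base 330 deep (x) x 360 wide (y) x 110 high mm, hinged aluminium hood on top, a pair of soles inside. Origin: centre of its underside, on the bench. Its -x side is the front, roughly facing the robot; y = +180 mm is the side with the lever; z up. The hot hood covers x = -97 to +147 mm, |y| up to 173 mm; its front edge is 135 mm above the bench, sloping back to a top at 178 mm.
- ledge (a point): Centre of the heater's open front ledge (the front 70 mm of the base top), 110 mm above the bench, at the heater's x, y = (-137, 0) mm; axes parallel to the heater's. The bolt lies along it; at its right end (heater y -90 to -170 mm) stand a thermostat knob, a switch and a lamp, up to 18 mm tall.
- bolt_knob (a point): Middle of the hold-down bolt's black upright knob: a post 15 mm across, from 129 to 164 mm above the bench, this point 148 mm; bolt home: at the heater's (-137, +35) mm. It stands on a horizontal rod (top 131 mm) that slides along the heater's y. Push the knob towards the heater's +y (lever side) to draw the rod out of the keeper: about 3 N; it stays where left. Axes parallel to the heater's.
- bolt (a joint): Travel of the bolt in m: 0 = home (hood locked), 0.050 = fully back at its stop. It starts between 0 and 0.008; the rod is clear of the keeper from about 0.03. The rod runs in two steel guides fixed on the ledge at heater y = -28 and +118 mm, each 10 mm wide, tops 136 mm above the bench.
- keeper (a point): Steel eye, 16 mm wide, that juts 50 mm forward from the hood's front and takes the end of the bolt rod: at the heater's (-137, -55) mm, top 139 mm above the bench. It is part of the hot hood and rises with it.
- lever: The lever; origin: centre of the top face of its red ribbed press pad, 68 mm long (along the lever) x 48 mm wide, at the long end ahead of the heater's left front corner. At rest (raised): at the heater's (-220, 207) mm, 216 mm above the bench; down at its stop: (-232, 207) mm, 77 mm. Axes turn with the lever, parallel to the heater's at rest, where the pad slopes 0.27 rad, outer end up.
- lever_bar (a point): Point on the lever's steel bar (8 x 22 mm) midway between pad and pivot. The lever turns by 0.52 rad from rest to its stop about a pin along the heater's y at the heater's (35, 207) mm, 125 mm above the bench, 270 mm from the pad; its short end (55 mm) lifts the hood by a lug. The pad takes about 12 to 18 N at first, 5 to 8 N with the hood up; let go, it comes up again as the hood falls.
- hood: The heater's hood. Origin: middle of its lower front edge, shut at the heater's (-95, 0) mm and 110 mm above the bench; axes parallel to the heater's when shut. It turns up about a hinge line along y, 235 mm behind the origin. Angle 0 = shut, about 0.50 rad = fully up with the lever at its stop (origin then 222 mm above the bench). Falls shut by its own weight (about 4 kg); cannot rise while the bolt is home.
- shoe1: Brown leather shoe, 300 x 100 x 105 mm, standing on the bench to the right, toe to its +x. Origin: centre of its underside. Leave alone.
- shoe2: The other brown shoe of the pair, same size. Leave alone.
- tin: Flat black polish tin, 82 mm across, 34 mm tall. Origin: centre of its underside. Leave alone.
- jar: Amber glass cement jar with orange cap, 76 mm across, 105 mm tall. Origin: centre of its underside. Leave alone.
- brush: Brush lying on the bench, 170 mm long, 20 mm tall, wooden handle towards its -x. Origin: under its middle. Leave alone.
- heatgun: Blue heat gun lying on its side on the bench, about 210 x 180 x 61 mm. Origin: under the middle of its barrel. Leave alone.

How it is judged:
On the way, in this order (a step that is already met when the one before it is completed fails the run):
1. the bolt is drawn back at least 40 mm of its 50 mm travel, with the hood still shut (value of joint bolt above 0.04 m and angle between hood's own z axis and vertical below 0.05 rad), for 0.2 s.
2. the lever is pressed down by the fingers and the hood is up (angle between hood's own z axis and vertical above 0.42 rad and contact force between the fingers and lever above 2 N), for 0.5 s.
At the end, for the whole second after the job is handed in: The bolt is back (at least 38 mm), the fingers press the lever with more than 2 N, and the hood stands still at 0.42 rad or more (all of step 2 and value of joint bolt above 0.038 m and velocity of joint hood between -0.05 and 0.05 rad/s); the arm keeps its last pose, push and grip.
It fails at once if the robot touches the hot hood (contact force between any of the fingers, the arm and hood above 1 N).
It fails at once if the hood drops (falls shut faster than 1 rad/s) (velocity of joint hood below -1 rad/s).
It fails at once if a shoe, the tin, jar, brush or heat gun is picked up, knocked or shoved by more than 20 mm (distance of any of shoe1, shoe2, tin, jar, brush, heatgun from where it was at the start of the episode above 0.02 m).
It also fails if it takes over 45 s, if anything falls off the work surface, if the arm or the gripper's body presses on something with over 40 N, if the wrist force passes 120 N, or if a joint passes its speed limit or range.

### The arm

A 7-joint arm with a two-finger parallel gripper is mounted at the origin on the work surface. World frame = base frame: x ahead of the robot, y to its left, z up, the work surface at z = 0. Lengths are in m, angles in rad, forces in N, time in s.
With the tool pointing down it reaches from about 0.4 to 0.85 m from the base axis. Payload 10.4 kg.
Tool frame: the origin (TCP) lies between the finger pads; the fingertips stand 11 mm ahead of it and the grasp point (between the pads) lies 8 mm behind it; z points along the fingers, y is the line along which they close (so a half turn about z gives the same grasp; the last joint's range is limited). The gripper opens to 85 mm and grips with 20 to 120 N. Pads are 22 mm wide; open, the fingers measure 114 mm over their backs; the gripper's body (76 mm by 85 mm) begins 54 mm behind the grasp point. The pads swing forward as they close: fully open they stand 13 mm farther back than shut.
Start: joints at [-1.35, 0.332, -0.065, 1.46, 0.022, 1.35, -0.088], TCP at [0.151, 0.607, 0.242] pointing down, gripper open.
Joint ranges: [-2.6, 2.6], [-0.5, 2.12], [-1.47, 1.34], [0.16, 2.42], [-1.27, 4.41], [0.06, 2.06], [-2.6, 2.6]. Speed limits (rad/s): [2.22, 2.22, 2.79, 2.79, 3.14, 3.14, 3.14].

### API

Orientations are given as a unit quaternion [w, x, y, z].
In Python, from workcell import manip gives the robot as it stands.
- The arm moves only by the shell command python3 -m inch 'ROWS'. ROWS is a JSON object of lists of equal length, an entry for each row: "translation": the shift along the tool's x, y, z in units of 50 mm (1.0 is 50 mm), a list of three; "twist": the turn, a rotation vector about the tool's x, y, z in units of 5 degrees (1.0 is 5 degrees), a list of three; "jaw": the gripper's target within -1 to 1 (fully open at 1, half-way at 0, shut at -1). A call has 1 to 10 rows; each row shifts and turns the commanded pose from where the row before left it, along the tool's axes as they then stand; what a row does not reach is not made up. A row lasts 1/10 s, in which the tool goes at most 50 mm and 8.59 degrees, less where a joint would pass 70% of its speed; a pose out of reach is approached as far as the arm can. A call is refused whole if a number of a shift passes 1 or a number of a turn 1, either way. A call with a gripper value outside its range is refused whole. The fingers move at their own pace and stop on an object; the grip force is fixed at half the most. Time passes only in rows, so rows that do not move let the fingers close. It gives the time, the measured TCP pose, the force, the opening and the grip force at its end, in the units of the state.
- manip.read_state(): the state, without advancing time (a new reading comes with each control period).
- manip.snapshot(name): name is "side" or "top" or "wrist"; returns a dict with "frame" (420x560x3 uint8, red, green, blue), "camera_matrix" (3x3 intrinsics, pixels), "k1" (the pictures are not rectified: a ray, as slopes to the right and down, at radius r is drawn at 1 + k1 r^2 times it, then the intrinsics apply), "camera_from_world" (4x4, takes a point from world to camera coordinates). Camera axes: x right, y down, z forward; pixel columns grow to the right and rows downward; lengths in m; the calibration is good to about 2 mm. A picture is of the moment at which its call begins. There is no depth.
- manip.sign_off(): hands the job in; it is judged then, once.
The state is a dict: "clock": time; "joint_positions": joint angles; "qvel": joint speeds; "joint_efforts": joint torques, N m; "tcp_pos": TCP position; "tool_rot": TCP orientation; "contact_force": force on the tool from outside, world axes, zero at the start; "wrist_torque": the same for the moment, N m; "finger_gap": opening from 0.0 (shut) to 1.0 (fully open); "gripper_force": force on a finger pad.
Only numpy, scipy, OpenCV 4.12 (cv2) and the standard library are available. Lean on these libraries where they do the work, as an engineer would, in place of code of your own. Each camera call takes 0.05 s, during which the arm holds its last target. There are 200 camera calls.

## Working session

There is one attempt and no reset: what is moved stays moved. The work goes in short steps, Python scripts to look and compute and a shell command to move; the robot and the scene stay as the last step left them, time stands still between calls to the robot, and variables do not carry over. Pictures are saved under pics/ and viewed, at most 10 in all, crops included, and the job is handed in when it is done.

```bash
mkdir -p pics; ls; cat > h.py <<'E'
import numpy as np,cv2
from workcell import manip
def snap(n,f):
    s=manip.snapshot(n); cv2.imwrite(f'pics/{f}.png',s['frame'][:,:,::-1]); np.savez(f'pics/{f}.npz',**{k:np.array(v) for k,v in s.items()}); return s
def ld(f): return dict(np.load(f'pics/{f}.npz'))
def ray(s,u,v):
    K=np.array(s['camera_matrix']);k=float(s['k1']);T=np.array(s['camera_from_world'])
    p=cv2.undistortPoints(np.array([[[u,v]]],float),K,np.array([k,0,0,0,0.]))[0,0]
    R=T[:3,:3]; return -R.T@T[:3,3], R.T@np.array([p[0],p[1],1.])
def onz(s,u,v,z):
    c,d=ray(s,u,v); return c+d*(z-c[2])/d[2]
def proj(s,P):
    K=np.array(s['camera_matrix']);T=np.array(s['camera_from_world'])
    return cv2.projectPoints(np.array(P,float).reshape(-1,1,3),cv2.Rodrigues(T[:3,:3])[0],T[:3,3],K,np.array([float(s['k1']),0,0,0,0]))[0][:,0]
E
python3 - <<'E'
from h import *
a=snap('top','top0');b=snap('side','side0')
cv2.imwrite('pics/both.png',cv2.resize(np.hstack([a['frame'],b['frame']])[:,:,::-1],(800,300)))
st=manip.read_state();print({k:np.round(v,3).tolist() for k,v in st.items()})
E
```

```text
pics
{'clock': 0.1, 'joint_positions': [-1.35, 0.333, -0.065, 1.461, 0.022, 1.35, -0.088], 'qvel': [-0.0, -0.001, 0.0, -0.001, -0.002, 0.001, 0.0], 'joint_efforts': [0.001, -62.674, 0.049, -39.243, 0.016, 0.007, -0.0], 'tcp_pos': [0.151, 0.606, 0.242], 'tool_rot': [-0.0, 0.122, 0.993, -0.001], 'contact_force': [-0.154, -0.309, 0.162], 'wrist_torque': [0.005, -0.041, 0.017], 'gripper_force': 0.0, 'finger_gap': 1.002}
```

View pics/top0.png

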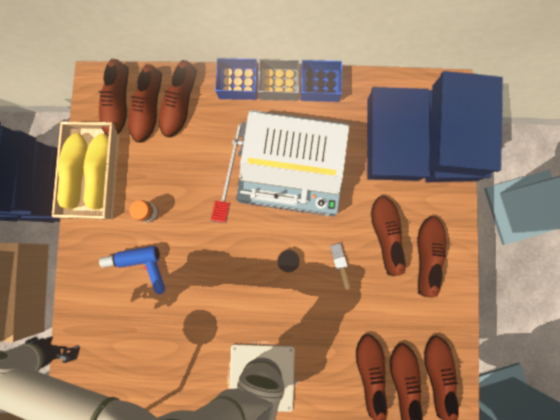

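View pics/side0.png

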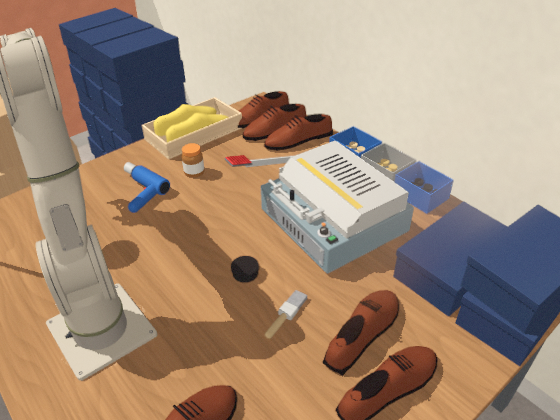

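The top view shows the red pad at about (220,211) and the ledge from (238,203) to (337,213). The side view shows the pad at (239,160) and the black knob near (292,195). Next I'll measure these up close.

```bash
python3 - <<'E'
from h import *
a=ld('top0');b=ld('side0')
def red(s,box):
    f=s['frame'];x0,y0,x1,y1=box;h=cv2.cvtColor(f[y0:y1,x0:x1],cv2.COLOR_RGB2HSV)
    m=((h[...,0]<5)|(h[...,0]>174))&(h[...,1]>190)&(h[...,2]>110)
    y,x=np.nonzero(m);return x.mean()+x0,y.mean()+y0,len(x)
ra=red(a,(205,190,240,230));rb=red(b,(215,145,265,175));print(ra,rb)
def tri(pa,pb):
    c1,d1=ray(a,*pa);c2,d2=ray(b,*pb)
    t=np.linalg.lstsq(np.c_[d1,-d2],c2-c1,rcond=None)[0];p,q=c1+t[0]*d1,c2+t[1]*d2
    return (p+q)/2,np.linalg.norm(p-q)
print('pad',tri(ra[:2],rb[:2]), onz(a,*ra[:2],.216))
c1=cv2.resize(a['frame'][160:225,205:355],None,fx=5,fy=5,interpolation=3)
c2=cv2.resize(b['frame'][145:265,220:420],None,fx=3.75,fy=3.75,interpolation=3)[:270]
c2=cv2.resize(b['frame'][170:236,255:405],None,fx=5,fy=5,interpolation=3)[:275]
cv2.imwrite('pics/crop1.png',np.vstack([c1,c2])[:,:,::-1][:600])
E
```

```text
(np.float64(219.807881773399), np.float64(211.0), 203) (np.float64(237.53571428571428), np.float64(159.0), 28)
pad (array([0.58173734, 0.13938572, 0.21878718]), np.float64(0.0007601447872162558)) [0.58231885 0.13966049 0.216     ]
```

View pics/crop1.png

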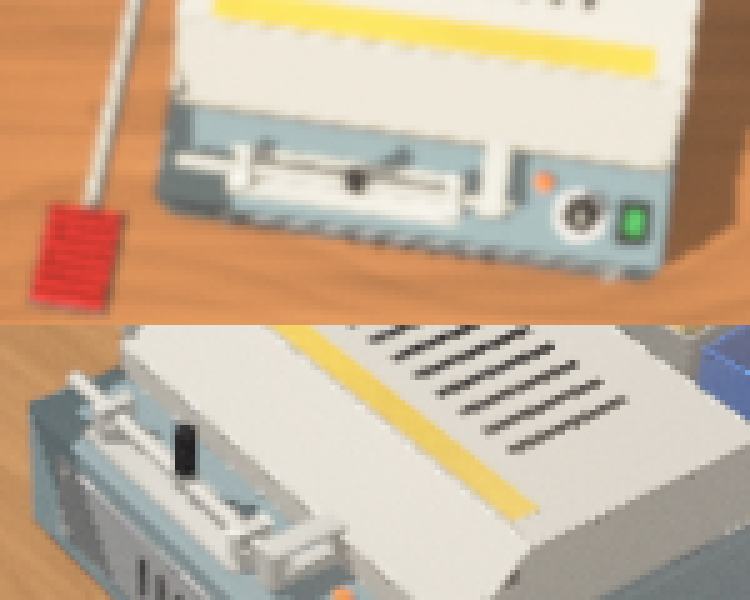

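The crop shows the knob at (276,196) in top and (292,195) in side, the guides at (253,193) and (297,199), the keeper at (303,196), and the ledge's front corners at (236.5,201.5) and (337,215).

```bash
cat >> h.py <<'E'
def tri(a,pa,b,pb):
    c1,d1=ray(a,*pa);c2,d2=ray(b,*pb)
    t=np.linalg.lstsq(np.c_[d1,-d2],c2-c1,rcond=None)[0];p,q=c1+t[0]*d1,c2+t[1]*d2
    return (p+q)/2,np.linalg.norm(p-q)
E
python3 - <<'E'
from h import *
a=ld('top0');b=ld('side0')
k,e=tri(a,(276.2,196),b,(292,195));print('knob',k,e,onz(a,276.2,196,.16))
fl=onz(a,236.7,201.5,.11);fr=onz(a,337,215,.11);print(fl,fr,np.linalg.norm(fl-fr))
g=onz(a,253,193.4,.136);g2=onz(a,297.4,198.5,.136);print(g,g2,np.linalg.norm(g-g2))
pad=np.array([.5820,.1395])
for n,d in (('front',fl-fr),('guides',g-g2)):
    print(n,np.arctan2(d[1],d[0])-np.pi/2)
# fit heater pose: x,y,yaw from correspondences (planar)
H=np.array([[-165,180],[-165,-180],[-137,118],[-137,-28],[-220,207]])/1e3
W=np.array([fl[:2],fr[:2],g[:2],g2[:2],pad])
hc,wc=H.mean(0),W.mean(0);U,S,V=np.linalg.svd((H-hc).T@(W-wc));R=V.T@U.T;t=wc-R@hc
print('yaw',np.arctan2(R[1,0],R[0,0]),'t',t);print((H@R.T+t-W)*1e3)
print('knob in heater',R.T@(k[:2]-t))
np.savez('heater.npz',R=R,t=t)
for p in ([-137,35],[-137,85],[-97,0],[-220,207],[-232,207]): print(p,R@np.array(p)/1e3+t)
E
```

```text
knob [ 0.64564651 -0.0390178   0.15128195] 0.001662403594853321 [ 0.64375524 -0.038795    0.16      ]
[0.62763053 0.10053545 0.11      ] [ 0.5897887 -0.2508747  0.11     ] 0.3534417854830741
[0.65400032 0.04202626 0.136     ] [ 0.64043194 -0.11100214  0.136     ] 0.15362874697453235
front -0.10727227819966223
guides -0.08843450724935309
yaw -0.11317729297822841 t [ 0.77580756 -0.09359483]
[[ 4.56110719  3.35254934]
 [ 1.74603949 -2.93412563]
 [-0.98983759 -2.90380938]
 [-3.91008817  5.05865634]
 [-1.40722093 -2.57327068]]
knob in heater [-0.13549202  0.03952801]
[-137, 35] [ 0.64363681 -0.04334654]
[-137, 85] [0.6492836  0.00633358]
[-97, 0] [ 0.67942814 -0.08264005]
[-220, 207] [0.58059278 0.13692673]
[-232, 207] [0.56866955 0.13828196]
```

Heater yaw is about -0.11 rad. The knob is near (0.645, -0.039), which is 39 mm in heater y, so the bolt starts about 4 mm out. All of this agrees with the description. Next I'll raise the arm, close the fingers, turn to the heater's axes and travel to the spot on the right of the knob.

```bash
python3 -m inch '{"translation":[[0,0,-0.6],[0,0,-0.7],[0,0,-0.7],[-0.3,-0.3,0],[-0.45,-0.5,0],[-0.45,-0.5,0],[-0.45,-0.5,0],[-0.45,-0.5,0],[-0.45,-0.5,0],[-0.45,-0.5,0]],"twist":[[0,0,-0.5],[0,0,-0.5],[0,0,-0.5],[0,0,0],[0,0,0],[0,0,0],[0,0,0],[0,0,0],[0,0,0],[0,0,0]],"jaw":[-1,-1,-1,-1,-1,-1,-1,-1,-1,-1]}'
python3 -m inch '{"translation":[[-0.45,-0.5,0],[-0.45,-0.5,0],[-0.45,-0.5,0],[-0.45,-0.5,0],[-0.45,-0.5,0],[-0.45,-0.5,0],[-0.45,-0.5,0],[-0.45,-0.5,0],[-0.45,-0.5,0],[-0.45,-0.5,0]],"twist":[[0,0,0],[0,0,0],[0,0,0],[0,0,0],[0,0,0],[0,0,0],[0,0,0],[0,0,0],[0,0,0],[0,0,0]],"jaw":[-1,-1,-1,-1,-1,-1,-1,-1,-1,-1]}'
```

```text
clock: 1.1
tcp_pos: [0.2819, 0.4243, 0.342]
tool_rot: [-0.0, 0.056, 0.998, -0.0]
contact_force: [-0.1, 0.9, -0.9]
finger_gap: -0.002
gripper_force: 0.0
clock: 2.1
tcp_pos: [0.4772, 0.1506, 0.3421]
tool_rot: [-0.0, 0.056, 0.998, -0.0]
contact_force: [0.1, 0.3, -1.0]
finger_gap: -0.0
gripper_force: 0.0
```

```bash
python3 -m inch '{"translation":[[-0.45,-0.5,0],[-0.45,-0.5,0],[-0.45,-0.5,0],[-0.45,-0.5,0],[-0.45,-0.5,0],[-0.45,-0.5,0],[-0.45,-0.5,0],[-0.45,-0.5,0],[0,0,0],[0,0,0]],"twist":[[0,0,0],[0,0,0],[0,0,0],[0,0,0],[0,0,0],[0,0,0],[0,0,0],[0,0,0],[0,0,0],[0,0,0]],"jaw":[-1,-1,-1,-1,-1,-1,-1,-1,-1,-1]}'
python3 - <<'E'
from h import *
w=snap('wrist','w1'); k=np.array([.645,-.0395,.16]);T=np.load('heater.npz');R,t=T['R'],T['t']
print(proj(w,[k,[*(R@[-.137,.118]+t),.136],[*(R@[-.137,-.028]+t),.136],[*(R@[-.137,-.055]+t),.139]]))
E
```

```text
clock: 3.1
tcp_pos: [0.633, -0.0677, 0.3415]
tool_rot: [-0.001, 0.057, 0.998, -0.0]
contact_force: [-0.9, 0.1, -0.3]
finger_gap: 0.003
gripper_force: 0.0
[[311.93257373 198.04820612]
 [380.82411948 191.3881931 ]
 [249.87422807 191.37748505]
 [225.18222533 192.09372398]]
```

View pics/w1.png

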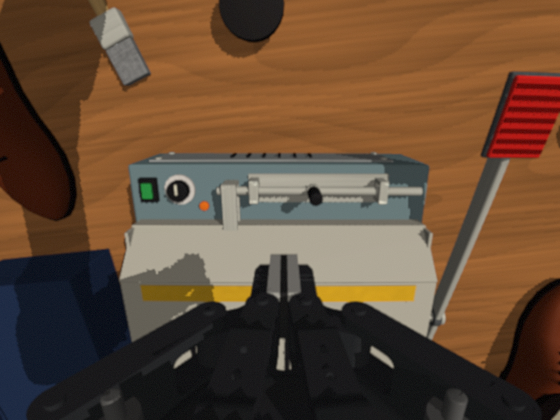

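The wrist view confirms the layout: knob top at (316,196), guides at (382,189) and (254,189), keeper at (230,190), pad at about (522,116), and the ledge row level. The axes are aligned.

```bash
python3 - <<'E'
from h import *
w=ld('w1');yd=np.array([.113,.9936]);xd=np.array([.9936,-.113])
for n,p,z in (('knob',(316,196),.160),('gL',(382,184),.136),('gR',(254,184),.136),('gLbot',(382,200),.130),('ledge hood edge',(280,225),.135),('pad',(522,116),.216)):
    P=onz(w,*p,z); print(n,P, 'rel tcp: x %.1f y %.1f'%tuple(1e3*np.array([(P[:2]-[.633,-.0677])@xd,(P[:2]-[.633,-.0677])@yd])))
f=w['frame'];h=cv2.cvtColor(f,cv2.COLOR_RGB2HSV);m=((h[...,0]<6)|(h[...,0]>172))&(h[...,1]>200)&(h[...,2]>120);m[:,:470]=0;m[170:]=0
m=m.astype('uint8');r=cv2.minAreaRect(np.argwhere(m)[:,::-1].astype(np.float32));print(r)
E
```

```text
knob [ 0.64327672 -0.03511418  0.16      ] rel tcp: x 6.5 y 33.5
gL [0.64467355 0.04059749 0.136     ] rel tcp: x -0.6 y 108.9
gR [ 0.62871903 -0.10018788  0.136     ] rel tcp: x -0.6 y -32.8
gLbot [0.66516437 0.0420139  0.13      ] rel tcp: x 19.6 y 112.6
ledge hood edge [ 0.68035921 -0.0773782   0.135     ] rel tcp: x 48.1 y -4.3
pad [0.57886755 0.13276817 0.216     ] rel tcp: x -76.4 y 193.1
((528.6689453125, 118.70355224609375), (51.198516845703125, 97.2682876586914), 20.04524803161621)
```

```bash
python3 -m inch '{"translation":[[-0.11,0,0.3],[0,0,0.5],[0,0,0.5],[0,0,0.5],[0,0,0.5],[0,0,0.5],[0,0,0.5],[0,0,0.3],[0,0,0.09],[0,0,0]],"twist":[[0,0,0],[0,0,0],[0,0,0],[0,0,0],[0,0,0],[0,0,0],[0,0,0],[0,0,0],[0,0,0],[0,0,0]],"jaw":[-1,-1,-1,-1,-1,-1,-1,-1,-1,-1]}'
python3 -m inch '{"translation":[[0,0.1,0],[0,0.1,0],[0,0.1,0],[0,0.1,0],[0,0.1,0],[0,0.1,0],[0,0,0]],"twist":[[0,0,0],[0,0,0],[0,0,0],[0,0,0],[0,0,0],[0,0,0],[0,0,0]],"jaw":[-1,-1,-1,-1,-1,-1,-1]}'
python3 - <<'E'
from h import *
s=snap('side','s2');w=snap('wrist','w2')
c=cv2.resize(s['frame'][140:260,220:380],None,fx=3.5,fy=3.5)
cv2.imwrite('pics/c2.png',np.hstack([c,w['frame']])[:,:,::-1][:, :800] if 0 else np.hstack([cv2.resize(c,(400,300)),cv2.resize(w['frame'],(400,300))])[:,:,::-1])
E
```

```text
clock: 4.15
tcp_pos: [0.6384, -0.0673, 0.1576]
tool_rot: [-0.0, 0.056, 0.998, 0.0]
contact_force: [-0.2, 0.6, -0.6]
finger_gap: 0.004
gripper_force: 0.0
clock: 4.85
tcp_pos: [0.642, -0.0366, 0.1577]
tool_rot: [-0.0, 0.056, 0.998, 0.0]
contact_force: [0.2, 0.6, -0.1]
finger_gap: -0.004
gripper_force: 0.0
```

View pics/c2.png

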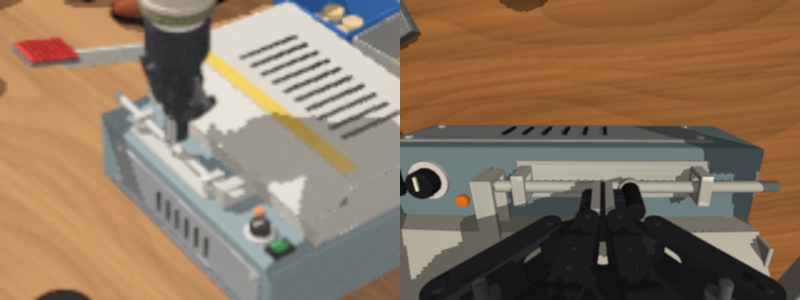

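The fingers are against the right side of the knob, and the rod already sticks out farther past the left guide. I'll keep pushing.

```bash
python3 -m inch '{"translation":[[0,0.1,0],[0,0.1,0],[0,0.1,0],[0,0.1,0],[0,0,0]],"twist":[[0,0,0],[0,0,0],[0,0,0],[0,0,0],[0,0,0]],"jaw":[-1,-1,-1,-1,-1]}'
python3 -m inch '{"translation":[[0,0.06,0],[0,0.06,0],[0,0,0]],"twist":[[0,0,0],[0,0,0],[0,0,0]],"jaw":[-1,-1,-1]}'
python3 -m inch '{"translation":[[0,0.06,0],[0,0.04,0],[0,0,0]],"twist":[[0,0,0],[0,0,0],[0,0,0]],"jaw":[-1,-1,-1]}'
```

```text
clock: 5.45
tcp_pos: [0.6442, -0.0166, 0.1576]
tool_rot: [-0.0, 0.056, 0.998, 0.0]
contact_force: [0.0, -0.6, -0.4]
finger_gap: -0.0
gripper_force: 0.0
clock: 5.75
tcp_pos: [0.6449, -0.0115, 0.1577]
tool_rot: [-0.0, 0.056, 0.998, 0.0]
contact_force: [-0.1, -1.0, -0.4]
finger_gap: 0.001
gripper_force: 0.4
clock: 6.05
tcp_pos: [0.645, -0.0103, 0.1578]
tool_rot: [-0.0, 0.058, 0.998, -0.002]
contact_force: [-1.6, -8.5, -0.3]
finger_gap: -0.003
gripper_force: 5.1
```

The bolt is at its stop: 8.5 N reaction and no more travel. Next I'll back off, rise and travel over to the pad.

```bash
python3 -m inch '{"translation":[[0,-0.2,0],[0,-0.2,0],[0,0,-0.4],[0,0,-0.6],[0,0,-0.6],[0,0,-0.6],[0,0,-0.6],[0,0,0],[0,0,0]],"twist":[[0,0,0],[0,0,0],[0,0,0],[0,0,0],[0,0,0],[0,0,0],[0,0,0],[0,0,0],[0,0,0]],"jaw":[-1,-1,-1,-1,-1,-1,-1,-1,-1]}'
python3 - <<'E'
from h import *
w=snap('wrist','w3');a=snap('top','t3')
cv2.imwrite('pics/c3.png',cv2.resize(w['frame'],(560,420))[:,:,::-1])
E
```

```text
clock: 6.95
tcp_pos: [0.6434, -0.0271, 0.2983]
tool_rot: [0.001, 0.056, 0.998, 0.0]
contact_force: [0.6, 0.3, 0.4]
finger_gap: 0.002
gripper_force: 0.0
```

View pics/c3.png

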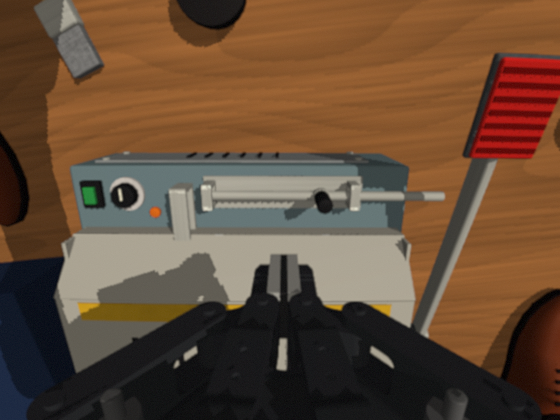

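The knob is now at (323,202), about 31 px from the left guide at (354,196), where 1 px is roughly 1 mm. That puts it near heater y 86, so the bolt is fully back and the rod is clear of the keeper at (181,212). Next is the pad.

```bash
python3 -m inch '{"translation":[[0.2,0.3,0],[0.28,0.56,0],[0.28,0.56,0],[0.28,0.56,0],[0.28,0.56,0],[0.28,0.56,0],[0,0,0],[0,0,0]],"twist":[[0,0,0],[0,0,0],[0,0,0],[0,0,0],[0,0,0],[0,0,0],[0,0,0],[0,0,0]],"jaw":[-1,-1,-1,-1,-1,-1,-1,-1]}'
python3 - <<'E'
from h import *
w=snap('wrist','w4');s=snap('side','s4')
cv2.imwrite('pics/c4.png',np.hstack([cv2.resize(s['frame'][60:220,180:340],(300,300)),cv2.resize(w['frame'],(400,300))])[:,:,::-1])
E
```

```text
clock: 7.85
tcp_pos: [0.5806, 0.1367, 0.2968]
tool_rot: [-0.001, 0.056, 0.998, -0.0]
contact_force: [0.7, -0.6, 0.3]
finger_gap: 0.005
gripper_force: 0.0
```

View pics/c4.png

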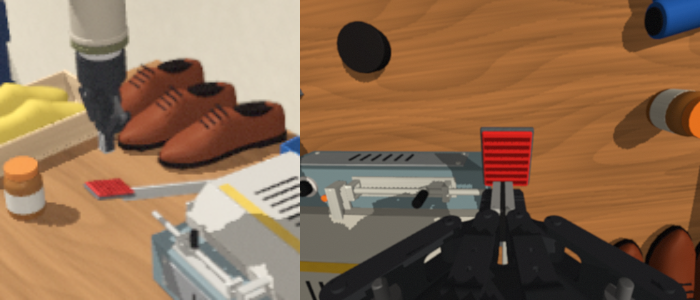

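The pad lies right under the fingers, centred near column 507 against 503 for the fingers. Its outer edge is at row 127. I'll check the offset numerically.

```bash
python3 - <<'E'
from h import *
w=ld('w4');q=lambda u,v:((u-300)*1.4,v*1.4)
tc=np.array([.5806,.1367]);yd=np.array([.113,.9936]);xd=np.array([.9936,-.113])
for p in ((481,128),(533,128)):
    P=onz(w,*q(*p),.225);print(P,((P[:2]-tc)@xd*1e3).round(1),((P[:2]-tc)@yd*1e3).round(1))
E
```

```text
[0.5431427  0.12067227 0.225     ] -35.4 -20.2
[0.54844892 0.16862238 0.225     ] -35.6 28.1
```

```bash
python3 -m inch '{"translation":[[0.05,0.08,0.1],[0,0,0.3],[0,0,0.3],[0,0,0.3],[0,0,0.2],[0,0,0.15],[0.04,0,0.15],[0.04,0,0.15],[0.04,0,0.15],[0,0,0]],"twist":[[0,0,0],[0,0,0],[0,0,0],[0,0,0],[0,0,0],[0,0,0],[0,0,0],[0,0,0],[0,0,0],[0,0,0]],"jaw":[-1,-1,-1,-1,-1,-1,-1,-1,-1,-1]}'
python3 - <<'E'
from h import *
w=snap('wrist','w5');s=snap('side','s5')
cv2.imwrite('pics/c5.png',np.hstack([cv2.resize(s['frame'][100:260,210:370],(400,400)),cv2.resize(w['frame'],(400,400))])[:,:,::-1])
E
```

```text
clock: 8.95
tcp_pos: [0.5732, 0.1408, 0.2091]
tool_rot: [0.0, 0.057, 0.998, 0.001]
contact_force: [-7.4, -1.9, 19.7]
finger_gap: 0.001
gripper_force: 8.8
```

View pics/c5.png

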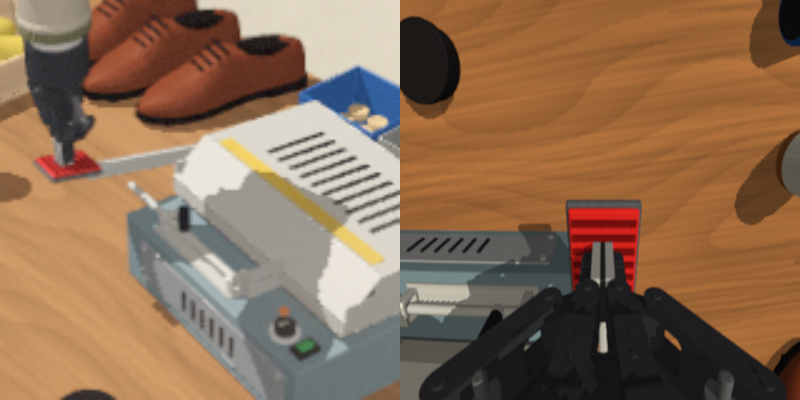

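The fingers sit mid-pad and the lever has begun to go down at about 20 N. I'll continue along the arc.

```bash
python3 -m inch '{"translation":[[0.03,0,0.15],[0.03,0,0.15],[0.02,0,0.15],[0.02,0,0.15],[0.01,0,0.15],[0,0,0.15],[0,0,0.15],[0,0,0.15],[0,0,0]],"twist":[[0,0,0],[0,0,0],[0,0,0],[0,0,0],[0,0,0],[0,0,0],[0,0,0],[0,0,0],[0,0,0]],"jaw":[-1,-1,-1,-1,-1,-1,-1,-1,-1]}'
python3 -m inch '{"translation":[[-0.01,0,0.15],[-0.01,0,0.15],[-0.01,0,0.15],[-0.01,0,0.15],[-0.01,0,0.15],[-0.01,0,0.1],[0,0,0.1],[0,0,0]],"twist":[[0,0,0],[0,0,0],[0,0,0],[0,0,0],[0,0,0],[0,0,0],[0,0,0],[0,0,0]],"jaw":[-1,-1,-1,-1,-1,-1,-1,-1]}'
```

```text
clock: 9.95
tcp_pos: [0.5663, 0.1422, 0.1481]
tool_rot: [-0.001, 0.056, 0.998, 0.0]
contact_force: [-11.9, 0.8, 14.8]
finger_gap: 0.001
gripper_force: 7.4
clock: 10.75
tcp_pos: [0.5696, 0.142, 0.1002]
tool_rot: [-0.001, 0.056, 0.998, 0.0]
contact_force: [-6.3, 1.9, 5.6]
finger_gap: 0.0
gripper_force: 3.4
```

```bash
python3 -m inch '{"translation":[[0,0,0.1],[0,0,0.1],[0,0,0]],"twist":[[0,0,0],[0,0,0],[0,0,0]],"jaw":[-1,-1,-1]}'
python3 -m inch '{"translation":[[0,0,0.06],[0,0,0.06],[0,0,0]],"twist":[[0,0,0],[0,0,0],[0,0,0]],"jaw":[-1,-1,-1]}'
```

```text
clock: 11.05
tcp_pos: [0.571, 0.1418, 0.0908]
tool_rot: [0.001, 0.056, 0.998, 0.001]
contact_force: [-2.1, 1.2, 4.8]
finger_gap: 0.006
gripper_force: 2.7
clock: 11.35
tcp_pos: [0.5717, 0.1418, 0.0878]
tool_rot: [0.001, 0.056, 0.998, 0.001]
contact_force: [-13.6, -2.1, 33.2]
finger_gap: -0.002
gripper_force: 17.8
```

The force jumped to 33 N, so the lever is at its stop. I'll ease off slightly, hold, and check with a picture.

```bash
python3 -m inch '{"translation":[[0,0,-0.02],[0,0,0],[0,0,0],[0,0,0],[0,0,0],[0,0,0],[0,0,0],[0,0,0]],"twist":[[0,0,0],[0,0,0],[0,0,0],[0,0,0],[0,0,0],[0,0,0],[0,0,0],[0,0,0]],"jaw":[-1,-1,-1,-1,-1,-1,-1,-1]}'
python3 - <<'E'
from h import *
s=snap('side','s6');w=snap('wrist','w6')
cv2.imwrite('pics/c6.png',np.hstack([cv2.resize(s['frame'][100:260,210:370],(400,400)),cv2.resize(w['frame'],(400,400))])[:,:,::-1])
E
```

```text
clock: 12.15
tcp_pos: [0.5716, 0.1418, 0.0881]
tool_rot: [0.001, 0.056, 0.998, 0.001]
contact_force: [-10.5, -1.1, 26.0]
finger_gap: -0.001
gripper_force: 13.6
```

View pics/c6.png

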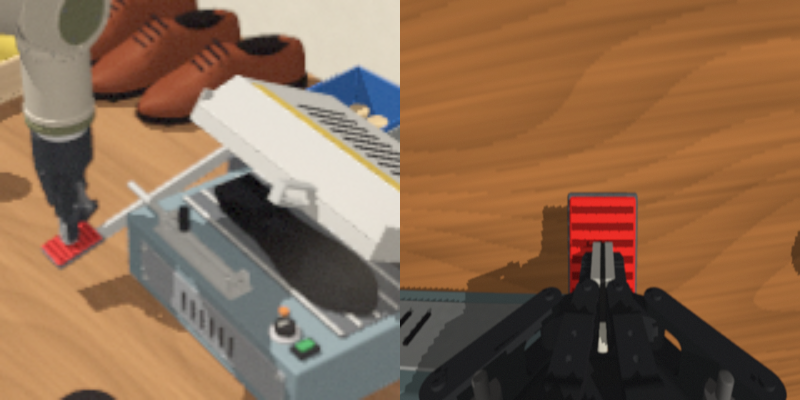

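The hood is fully up, the soles can be seen, the bolt knob is back, and the fingers hold the pad at its stop with about 26 N.

```bash
python3 -c "
from workcell import manip
print(manip.sign_off())"
```

```text
the job is handed in; nothing more can be done
None
```

The bolt is fully back, and the fingers are holding the lever at its stop with the hood fully up; I handed the job in at about 12 s on the robot's clock, and no verdict came back.

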